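# Set up the row-boring jig: work flush to the fence, large index wheel held home

### The arm

A 6-joint arm with a two-finger parallel gripper is mounted at the origin on a cart in front of the work surface, level with it; the furniture and walls round the work are solid. World frame = base frame: x ahead of the robot, y to its left, z up, the work surface at z = 0. Lengths are in m, angles in rad, forces in N, time in s.
With the tool pointing down it reaches from about 0.4 to 0.825 m from the base axis. Payload 7 kg.
Tool frame: the origin (TCP) lies at the very end of the fingers, on their centre line; the grasp point (between the pads) lies arm.hold_point_z behind it (arm.hold_point_z is the distance from the TCP to the grasp point, in m); z points along the fingers, y is the line along which they close (so a half turn about z gives the same grasp; the last joint's range is limited). The gripper opens to 88 mm and grips with 3 to 60 N. Pads are 19 mm wide; open, the fingers measure 130 mm over their backs; the gripper's body (78 mm by 193 mm) begins 47 mm behind the grasp point.
Start: joints at [1.4, 0.359, 0.012, 0, -1.224, -0.288], TCP at [0.299, 0.605, 0.205] pointing down, gripper open.
Joint ranges: [-3.07, 3.07], [-1.43, 2.12], [-1.02, 1.25], [-3.03, 1.67], [-3.05, -0], [-3.03, 3.03]. Speed limits (rad/s): [2.39, 2.39, 3.01, 3.14, 3.14, 3.14].

### API

Orientations are given as [roll, pitch, yaw] about the fixed x, y, z axes, in that order (R = Rz(yaw) Ry(pitch) Rx(roll)).
In Python, from station import arm gives the robot as it stands.
- The arm moves only by the tool creep_tool, called as name([rows], argument=value, ...), one row to a line, values as JSON. Schema: {"type":"object","properties":{"increments":{"type":"array","items":{"type":"array","items":{"type":"number"},"minItems":5,"maxItems":5},"minItems":1,"maxItems":20},"clamp_n":{"type":"number"},"only":{"type":"string"},"quiet":{"type":"boolean"},"lines":{"type":"string"}},"required":["increments"],"additionalProperties":false}. increments is a list of rows, 1 to 20 of them, each of 5 numbers: the finger opening in m, then dx, dy, dz in m, then a turn about the tool's z in rad; each row is the pose to reach, as a shift and turn from the pose commanded when the call began, along the tool's axes at that moment; what a row does not reach only later rows make up. A row lasts 1/12 s, in which the tool goes at most 0.0417 m and 0.125 rad, less where a joint would pass 70% of its speed; a pose out of reach is approached as far as the arm can. The fingers move at their own pace and stop on an object; clamp_n is the grip in N (left out, the last holds). Time passes only in rows, so rows that do not move let the fingers close. The tool returns the time, the measured TCP pose, the force, the opening and the grip force at its end. only (a regular expression) keeps the lines of the reply that match it, lines (a string "A,B") keeps lines A to B, and quiet returns only ok. Input that does not fit is refused with a message, and nothing moves.
- arm.get_state(): the state, without advancing time (a new reading comes with each control period).
- arm.grab_frame(name): name is "scene" or "side" or "wrist"; returns the picture (480x640x3 uint8, red, green, blue); there is no depth.
- arm.camera_params(name): a dict with "fx", "fy", "cx", "cy" (pixels), "T" (4x4, takes a point from camera to world coordinates); the wrist camera has in their place "hand_eye" (4x4, takes a point from camera to tool coordinates, whose origin is the TCP and whose axes are the flange's). Camera axes: x right, y down, z forward; pixel columns grow to the right and rows downward; lengths in m; the calibration is good to about 2 mm. A picture is of the moment at which its call begins: read the wrist's pose just before it. camera_params takes no time and is no camera call.
- arm.job_done(): hands the job in; it is judged then, once.
The state is a dict: "t": time; "q": joint angles; "qd": joint speeds; "joint_efforts": joint torques, N m; "eef_pos": TCP position; "ee_rot": TCP orientation; "force": force on the tool from outside, world axes, zero at the start; "moment": the same for the moment, N m; "width": finger opening in m; "gripper_force": force on a finger pad.
Only numpy, scipy, OpenCV 4.12 (cv2) and the standard library are available. Lean on these libraries where they do the work, as an engineer would, in place of code of your own. Each camera call takes 0.05 s, during which the arm holds its last target. There are 200 camera calls.

### The job

Set up the row-boring jig: lay the beech block on the jig's carriage with its long side flush along the fence, not sticking out past either end of the fence, and let go of it. Then take the larger of the two toothed index wheels by its hub, hub upward, turn it until its bore meshes with the ribbed spindle, slide it on and push it fully home against the spring. Finish still holding the wheel pressed home, so that a workmate can fit the retaining ring, with the block still flush; leave the smaller wheel where it lies.

Things in the scene. Friction and masses are not known exactly. Their poses are not given: they have to be found in the camera images.
- work_block: beech block 36 x 222 x 58 mm (its x, y, z), 0.42 kg, loose on the bench at the left, long axis roughly pointing away from the robot; origin at the centre of its underside, z up, 58 mm tall as it lies and as it shall stand. Grip it across its 36 mm (x) within the top 25 mm, above the fence's height. Either end may go first.
- jig: fixed jig: plywood base 200 x 350 x 15 mm; origin at the centre of its underside, y along the fence, z up. At left (+y) an aluminium carriage table, top 27 mm high, 93 x 240 mm, with a fence along its far side; behind the fence a lead screw, 41 mm high. At right a grey housing with the upright spindle at x 60, y -130 mm; a pawl post 57 mm high stands at x -10, y -150 mm.
- fence_mid (a point): middle of the foot of the fence's face, on the carriage table (jig x 30, y 50, z 27 mm); axes as the jig's. Fence 240 mm long, 18 thick, 28 high above the table; its face looks to the jig's -x. A flush block has its origin 18 mm from here in -x, at this height, its y parallel to the jig's, and overhangs nothing if within 9 mm in y.
- large_wheel: larger steel index wheel, loose at the right, 0.3 kg: toothed plate 76 mm across (20 teeth), 12 mm thick, lying flat; hub above it 40 mm in diameter, its top 40 mm above the underside, with two flats 42 mm apart facing +y and -y: grip there, fingertips just above the plate. Origin at the centre of the underside, z up. Bore 20 mm, with four 8 mm slots along its x and y, 30 mm tip to tip.
- small_wheel: the smaller index wheel, not wanted: 60 mm across (15 teeth), else the same hub, bore, height and axes. Loose at the right; the two wheels may have changed places.
- spindle: upright steel spindle of the jig: 17 mm core, four ribs 6 mm wide along its x and y, 28 mm over the rib tips; ends tapered over the top few mm. Origin on its axis level with the housing's round boss, 56 mm above the bench; z up. Stiff to turn (0.3 N m). It meshes with a wheel at the same angle or any quarter turn from it, with 1 mm (some 0.09 rad) of play each way.
- spindle_end (a point): upper end of the spindle on its axis, 48 mm above the boss, 104 mm above the bench. When the wheel is fully home (underside on the boss) it stands 8 mm above the hub.
- collar (a joint): travel of the sprung collar (41 mm diameter) round the spindle's foot, m: 0 = up, its top 8 mm above the boss; 0.008 = fully down, flush with the boss. The wheel's underside pushes it: 7 N to start, 12.6 N fully down, then a solid stop. It lifts a released wheel again.

How it is judged:
On the way, in this order (a step that is already met when the one before it is completed fails the run):
1. the block lies on the carriage, flush along the fence and within its length, and has been let go, the wheel not yet on the spindle (x of work_block in the frame of fence_mid between -0.0205 and -0.0155 m and y of work_block in the frame of fence_mid between -0.015 and 0.015 m and z of work_block in the frame of fence_mid below 0.003 m and angle between work_block's own z axis and vertical below 0.05 rad and angle between the y axis of work_block and the y axis of jig, either way round below 0.025 rad and contact force between the fingers and work_block below 0.2 N and horizontal distance between large_wheel and spindle above 0.05 m), for 0.3 s.
2. the large wheel has meshed and slid down the spindle on to the sprung collar (horizontal distance between large_wheel and spindle below 0.003 m and z of large_wheel in the frame of spindle below 0.012 m and angle between large_wheel's own z axis and vertical below 0.08 rad), for 0.1 s.
At the end, for the whole second after the job is handed in: Block on the carriage, within 2.5 mm and 0.025 rad of flush with the fence, overhanging its ends by at most 6 mm, let go. Large wheel on the spindle, hub up, underside within 2.5 mm of the boss, spring collar down at least 5.5 of 8 mm, gripper still holding it down (over 2 N) (x of work_block in the frame of fence_mid between -0.0205 and -0.0155 m and y of work_block in the frame of fence_mid between -0.015 and 0.015 m and z of work_block in the frame of fence_mid below 0.003 m and angle between work_block's own z axis and vertical below 0.05 rad and angle between the y axis of work_block and the y axis of jig, either way round below 0.025 rad and horizontal distance between large_wheel and spindle below 0.003 m and z of large_wheel in the frame of spindle below 0.0025 m and angle between large_wheel's own z axis and vertical below 0.06 rad and z of spindle_end in the frame of large_wheel above 0.04 m and value of joint collar above 0.0055 m and contact force between the fingers and large_wheel above 2 N and contact force between the fingers and work_block below 0.2 N); the arm keeps its last pose, push and grip.
It fails at once if the smaller wheel is moved more than 30 mm (distance of small_wheel from where it was at the start of the episode above 0.03 m).
It also fails if it takes over 54 s, if anything falls off the work surface, if the arm or the gripper's body presses on something with over 40 N, if the wrist force passes 120 N, or if a joint passes its speed limit or range.

## Working session

There is one attempt and no reset: what is moved stays moved. The work goes in short steps, Python scripts to look and compute and a tool call to move; the robot and the scene stay as the last step left them, time stands still between calls to the robot, and variables do not carry over. Pictures are saved under pics/ and viewed, at most 10 in all, crops included, and the job is handed in when it is done.

```bash
ls; mkdir -p pics; python3 - <<'E'
from station import arm
import cv2,numpy as np
s=arm.get_state();print(s['t'],s['eef_pos'],s['ee_rot'],s['width'],arm.hold_point_z)
for n in("scene","side","wrist"):
    c=arm.camera_params(n);print(n,{k:np.round(v,4).tolist() for k,v in c.items()})
    cv2.imwrite(f"pics/{n}0.png",arm.grab_frame(n)[:,:,::-1])
E
```

```text
pics
0.0 [0.29871948 0.60469533 0.20412161] [ 3.13990965e+00 -1.54100895e-04 -4.58880152e-01] 0.08759415194512643 0.0188
scene {'fx': 491.4399, 'fy': 491.4399, 'cx': 330.864, 'cy': 236.5249, 'T': [[0.6783, -0.508, 0.531, -0.1239], [-0.7348, -0.4696, 0.4894, -0.5633], [0.0008, -0.7221, -0.6918, 0.9126], [0.0, 0.0, 0.0, 1.0]]}
side {'fx': 536.3298, 'fy': 536.3298, 'cx': 326.6027, 'cy': 242.3817, 'T': [[0.8256, -0.3425, 0.4485, -0.0017], [-0.5642, -0.5173, 0.6435, -0.752], [0.0116, -0.7843, -0.6203, 0.8057], [0.0, 0.0, 0.0, 1.0]]}
wrist {'fx': 349.8278, 'fy': 349.8278, 'cx': 315.956, 'cy': 239.9486, 'hand_eye': [[0.0, -0.9519, -0.3064, 0.0836], [1.0, -0.0004, 0.0012, -0.0013], [-0.0012, -0.3064, 0.9519, -0.1789], [0.0, 0.0, 0.0, 1.0]]}
```

View pics/scene0.png

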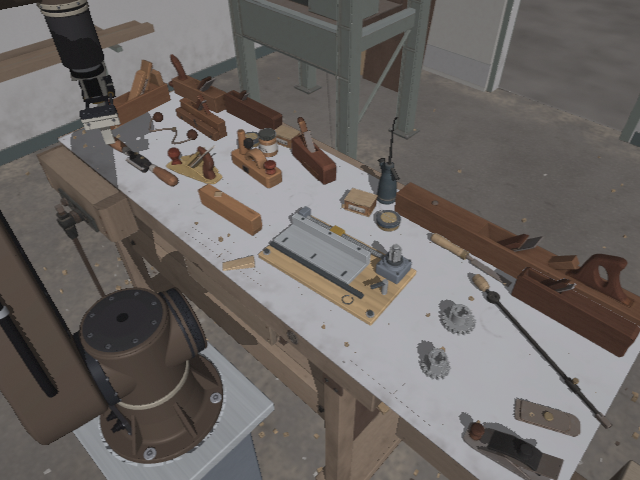

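View pics/side0.png

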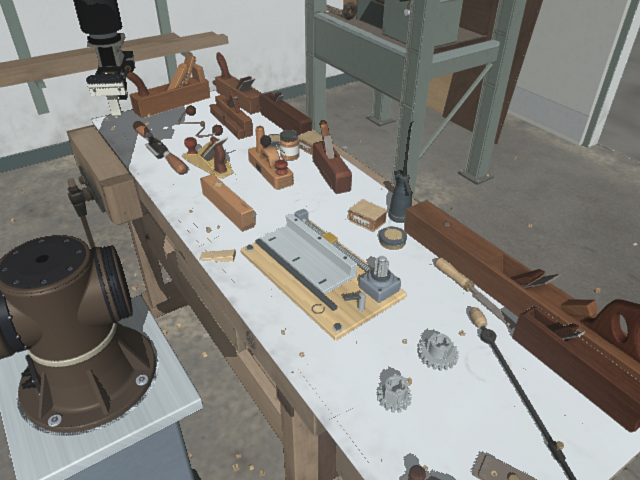

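Both show the block on the left (scene 230,208; side 228,203), the jig in the middle (spindle about scene 395,250 / side 381,265) and two wheels on the right (scene 457,318 and 434,361). The farther wheel looks larger. I'll enlarge both views.

```bash
python3 - <<'E'
import cv2
a=cv2.imread('pics/scene0.png')[175:385,195:475];b=cv2.imread('pics/side0.png')[165:420,195:465]
cv2.imwrite('pics/sceneC.png',cv2.resize(a,None,fx=2.8,fy=2.8,interpolation=cv2.INTER_CUBIC))
cv2.imwrite('pics/sideC.png',cv2.resize(b,None,fx=2.35,fy=2.35,interpolation=cv2.INTER_CUBIC))
E
```

```text
(no output)
```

View pics/sceneC.png

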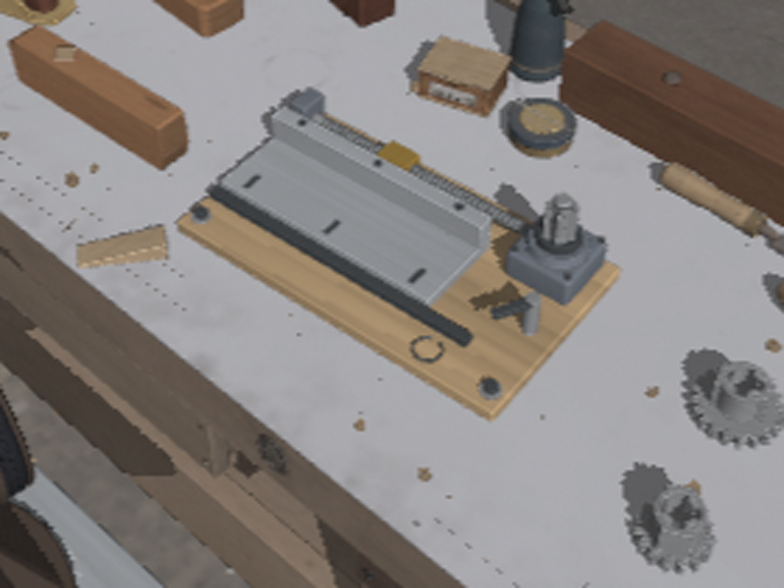

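View pics/sideC.png

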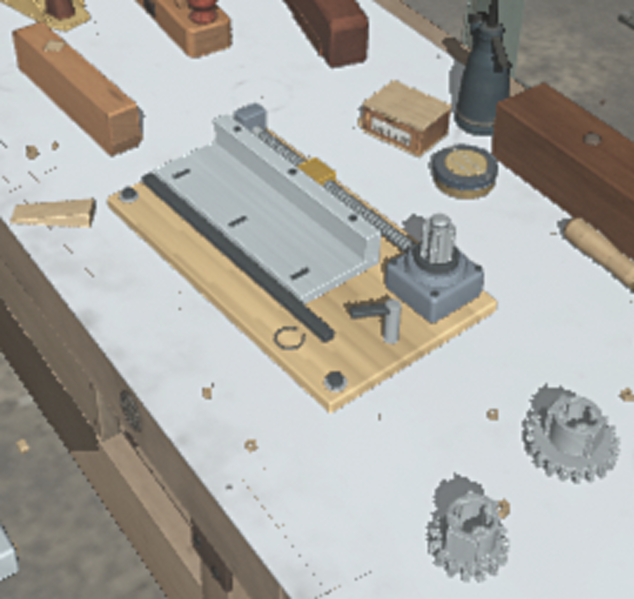

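Both crops agree: the wheel farther from the robot (sceneC 747,380; sideC 578,408) is larger, about 100 px against 85. Block end-face top edge: sceneC (163,142)-(186,122), sideC (108,126)-(141,104). Jig base corners: sceneC (178,222), (492,416), (620,268).

```bash
cat > h.py <<'E'
import numpy as np
from station import arm
from scipy.spatial.transform import Rotation as R
def ray(c,T,uv):
    d=T[:3,:3]@np.array([(uv[0]-c['cx'])/c['fx'],(uv[1]-c['cy'])/c['fy'],1]); return T[:3,3],d/np.linalg.norm(d)
def fixed(n,uv):
    c=arm.camera_params(n); return ray(c,np.array(c['T']),uv)
def tooltf(pos,rpy):
    T=np.eye(4);T[:3,:3]=R.from_euler('xyz',rpy).as_matrix();T[:3,3]=pos;return T
def wrist(pose,uv):
    c=arm.camera_params('wrist'); return ray(c,tooltf(*pose)@np.array(c['hand_eye']),uv)
def tri(rays):
    A=sum(np.eye(3)-np.outer(d,d) for o,d in rays);b=sum((np.eye(3)-np.outer(d,d))@o for o,d in rays)
    p=np.linalg.solve(A,b);return p,max(np.linalg.norm(np.cross(p-o,d)) for o,d in rays)
def atz(r,z): o,d=r; return o+d*(z-o[2])/d[2]
def move(p,yaw,pose=None):
    "shift in tool axes and turn needed from measured pose to TCP p, yaw (tool down)"
    s=arm.get_state();Rt=R.from_euler('xyz',s['ee_rot'])
    d=Rt.inv().apply(np.array(p)-s['eef_pos']);t=-(yaw-s['ee_rot'][2])
    t=(t+np.pi/2)%np.pi-np.pi/2
    return np.round(d,4),round(t,4)
E
python3 - <<'E'
from h import *
S=lambda u,v:fixed('scene',(u/2.8+195,v/2.8+175));D=lambda u,v:fixed('side',(u/2.35+195,v/2.35+165))
P={'bl_nl':((163,142),(108,126)),'bl_nr':((186,122),(141,104)),'bl_fl':((12,45),(14,38)),'bl_fr':((40,28),(40,24)),
'jL':((178,222),(108,198)),'jN':((492,416),(332,408)),'jR':((620,268),(497,300)),'spin':((563,200),(441,221)),
'large':((747,378),(578,408)),'small':((687,506),(481,516))}
for k,(a,b) in P.items():
    p,e=tri([S(*a),D(*b)]);print(k,p.round(4),round(e,4))
for k,z in(('bl_nl',.058),('bl_nr',.058),('bl_fl',.058),('bl_fr',.058),('jL',.015),('jN',.015),('jR',.015),('spin',.104),('large',.04),('small',.04)):
    print(k,atz(S(*P[k][0]),z).round(4),atz(D(*P[k][1]),z).round(4))
E
```

```text
bl_nl [0.4237 0.214  0.0574] 0.0023
bl_nr [0.4616 0.221  0.06  ] 0.0036
bl_fl [0.4259 0.4534 0.0382] 0.0039
bl_fr [0.4513 0.435  0.0565] 0.0027
jL [0.3943 0.167  0.0079] 0.0017
jN [ 4.263e-01 -1.781e-01 -3.000e-04] 0.0019
jR [ 0.6191 -0.1648  0.0118] 0.0016
spin [ 0.582  -0.1205  0.0928] 0.0023
large [ 0.5607 -0.3226  0.0499] 0.0011
small [ 0.4405 -0.3492  0.0329] 0.0024
bl_nl [0.4259 0.2152 0.058 ] [0.4208 0.211  0.058 ]
bl_nr [0.4587 0.2204 0.058 ] [0.467 0.227 0.058]
bl_fl [0.4178 0.4339 0.058 ] [0.4107 0.4179 0.058 ]
bl_fr [0.4535 0.4357 0.058 ] [0.4474 0.4295 0.058 ]
jL [0.3922 0.1624 0.015 ] [0.3889 0.1573 0.015 ]
jN [ 0.4192 -0.1837  0.015 ] [ 0.4161 -0.1902  0.015 ]
jR [ 0.6186 -0.1655  0.015 ] [ 0.6146 -0.1682  0.015 ]
spin [ 0.5753 -0.1255  0.104 ] [ 0.5699 -0.132   0.104 ]
large [ 0.5699 -0.3195  0.04  ] [ 0.5667 -0.3175  0.04  ]
small [ 0.4387 -0.3501  0.04  ] [ 0.4339 -0.3541  0.04  ]
```

Heights check out (block 58 mm, jig corners 15 mm, hub 40 mm, roughly). The block lies at about (0.44, 0.325) and the jig's yaw is about 0.08. Next: move to a wrist view over the block and the jig's left half.

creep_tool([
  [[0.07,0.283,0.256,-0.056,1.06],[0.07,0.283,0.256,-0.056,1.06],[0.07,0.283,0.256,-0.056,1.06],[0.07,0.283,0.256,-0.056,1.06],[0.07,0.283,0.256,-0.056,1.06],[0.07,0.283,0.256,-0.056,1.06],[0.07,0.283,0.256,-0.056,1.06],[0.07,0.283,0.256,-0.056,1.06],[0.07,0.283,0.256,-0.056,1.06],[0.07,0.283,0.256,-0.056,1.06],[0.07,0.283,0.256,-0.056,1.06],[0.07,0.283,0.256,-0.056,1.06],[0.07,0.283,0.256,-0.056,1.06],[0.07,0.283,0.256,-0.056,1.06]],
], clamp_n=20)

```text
refused: increments[0]: the value is too long (schema: maxItems 5). Nothing was moved.
```

The error is about the shape of the input: a list of rows, each a list of 5 numbers. Fixing that and sending the same move.

creep_tool([
  [0.07,0.283,0.256,-0.056,1.06],
  [0.07,0.283,0.256,-0.056,1.06],
  [0.07,0.283,0.256,-0.056,1.06],
  [0.07,0.283,0.256,-0.056,1.06],
  [0.07,0.283,0.256,-0.056,1.06],
  [0.07,0.283,0.256,-0.056,1.06],
  [0.07,0.283,0.256,-0.056,1.06],
  [0.07,0.283,0.256,-0.056,1.06],
  [0.07,0.283,0.256,-0.056,1.06],
  [0.07,0.283,0.256,-0.056,1.06],
  [0.07,0.283,0.256,-0.056,1.06],
  [0.07,0.283,0.256,-0.056,1.06],
  [0.07,0.283,0.256,-0.056,1.06],
  [0.07,0.283,0.256,-0.056,1.06],
], clamp_n=20)

```text
t: 1.32
eef_pos: [0.439, 0.2511, 0.2606]
ee_rot: [3.141, -0.0, -1.518]
force: [0.8, -0.2, -0.3]
width: 0.0701
gripper_force: 0.0
```

```bash
cat > snap.py <<'E'
import sys,json,cv2
from h import *
s=arm.get_state();im=arm.grab_frame('wrist')[:,:,::-1]
n=sys.argv[1];cv2.imwrite(f'pics/{n}.png',im);json.dump([list(s['eef_pos']),list(s['ee_rot'])],open(n+'.json','w'));print(s['t'],s['eef_pos'],s['ee_rot'],s['q'].round(2) if hasattr(s['q'],'round') else s['q'])
E
python3 snap.py w1
```

```text
1.3167 [0.43895204 0.2510855  0.26062509] [ 3.14103168e+00 -4.19128562e-04 -1.51755084e+00] [ 0.91  0.04 -0.26 -0.   -1.27 -0.86]
```

View pics/w1.png

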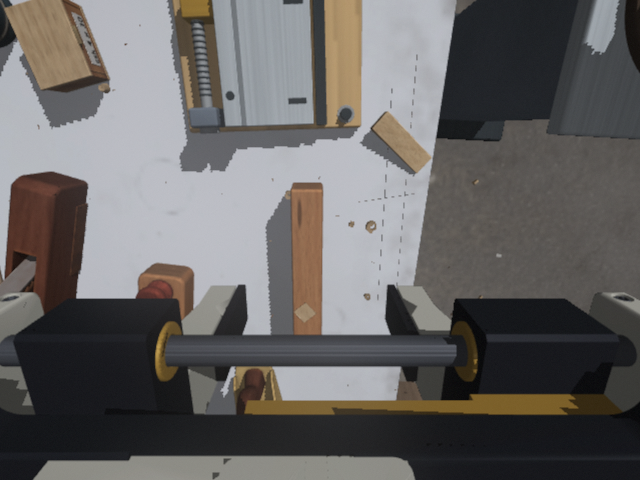

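w1 shows the block: near end top corners at about (293,184) and (322,184), long sides running down to about (292,335) and (322,335). The jig's left end is above it (base corner about (360,127)). I'll take two more views along −y for the jig and wheels.

creep_tool([
  [0.07,0.253,-0.047,0,0],
  [0.07,0.253,-0.047,0,0],
  [0.07,0.253,-0.047,0,0],
  [0.07,0.253,-0.047,0,0],
  [0.07,0.253,-0.047,0,0],
  [0.07,0.253,-0.047,0,0],
  [0.07,0.253,-0.047,0,0],
  [0.07,0.253,-0.047,0,0],
  [0.07,0.253,-0.047,0,0],
  [0.07,0.253,-0.047,0,0],
])

```text
t: 2.2
eef_pos: [0.4993, 0.0011, 0.2608]
ee_rot: [3.141, 0.0, -1.518]
force: [-0.4, 0.0, -0.6]
width: 0.0697
gripper_force: 0.0
```

```bash
python3 snap.py w2
```

```text
2.2 [0.49934754 0.00114054 0.26080428] [ 3.14113926e+00  3.23313500e-05 -1.51769579e+00] [ 0.4   0.03 -0.27 -0.   -1.27 -0.34]
```

creep_tool([
  [0.07,0.18,-0.02,0,0],
  [0.07,0.18,-0.02,0,0],
  [0.07,0.18,-0.02,0,0],
  [0.07,0.18,-0.02,0,0],
  [0.07,0.18,-0.02,0,0],
  [0.07,0.18,-0.02,0,0],
  [0.07,0.18,-0.02,0,0],
  [0.07,0.18,-0.02,0,0],
])

```text
t: 2.92
eef_pos: [0.5289, -0.1773, 0.261]
ee_rot: [3.142, 0.0, -1.517]
force: [-0.1, 1.1, -0.1]
width: 0.0701
gripper_force: 0.0
```

```bash
python3 snap.py w3
python3 - <<'E'
import cv2,numpy as np
a=cv2.imread('pics/w2.png')[:340,120:520];b=cv2.imread('pics/w3.png')[:300,120:520]
cv2.imwrite('pics/m1.png',np.vstack([cv2.resize(a,None,fx=2,fy=2,interpolation=cv2.INTER_CUBIC)[80:680]]))
cv2.imwrite('pics/m2.png',cv2.resize(b,None,fx=2,fy=2,interpolation=cv2.INTER_CUBIC))
E
```

```text
2.9167 [ 0.52889867 -0.1773268   0.26099857] [ 3.14151313e+00  1.97444491e-04 -1.51741241e+00] [ 0.03  0.13 -0.16 -0.   -1.28  0.03]
```

View pics/m1.png

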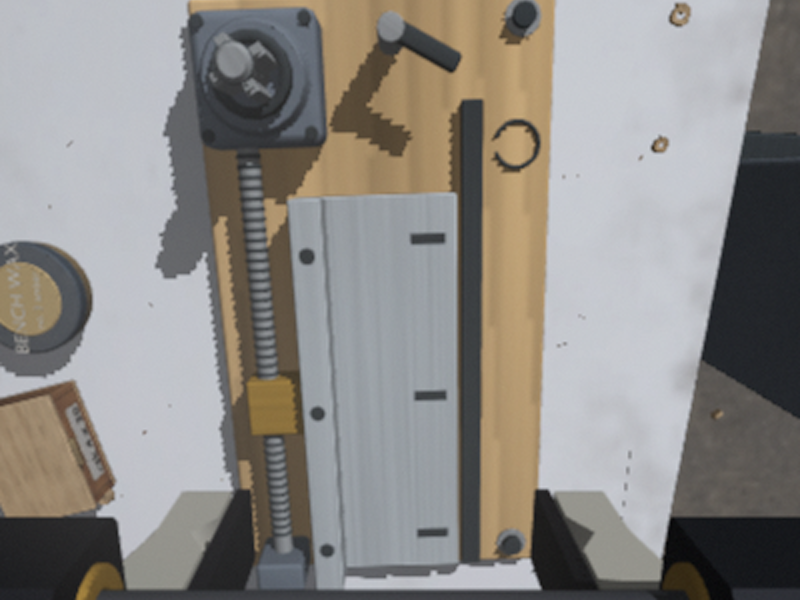

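View pics/m2.png

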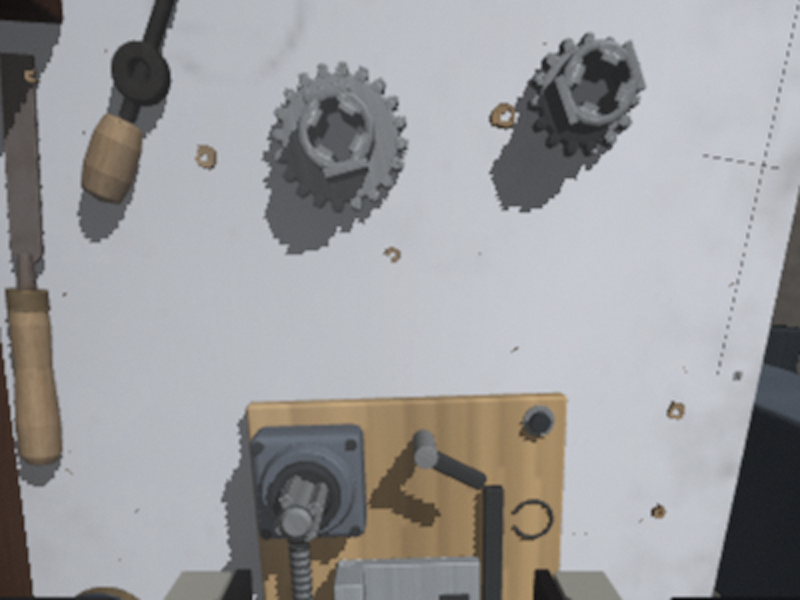

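m1: spindle tip (234,60), fence bolts (307,256), (317,413), (327,550), fence −y end (290–322,198), table corner (457,195). m2: the large wheel's hub at (338,132) with a flat's edge (325,178)–(368,165), base corners (249,403) and (565,394), spindle tip (298,520). One enlarged mosaic will give angles and corners.

```bash
python3 - <<'E'
import cv2,numpy as np
w={n:cv2.imread(f'pics/{n}.png') for n in('w1','w2','w3')}
c=lambda n,u,v,s,o:cv2.resize(w[n][v:v+s,u:u+s],(o,o),interpolation=cv2.INTER_CUBIC)
top=np.hstack([c('w3',262,38,60,400),c('w2',210,45,60,400)])
bot=np.hstack([c('w1',282,175,50,200),c('w2',255,120,50,200),c('w2',255,285,50,200),c('w3',245,220,50,200)])
cv2.imwrite('pics/m3.png',np.vstack([top,bot]))
E
```

```text
(no output)
```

View pics/m3.png

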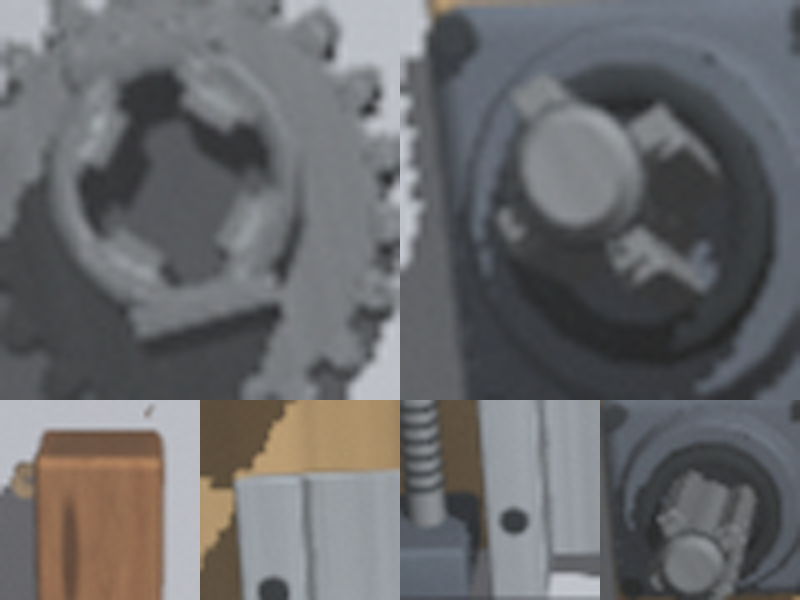

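m3: wheel slots at crop (150,88)/(196,278) and (98,196)/(250,150), flat edge (133,312)–(281,281). Spindle rib tips at (538,92)/(638,245) and (655,118)/(510,222) about a core centre (580,168). Now fit the jig, block, wheel and spindle poses.

```bash
cat > fit.py <<'E'
from h import *
import json
from scipy.optimize import least_squares
W={n:json.load(open(n+'.json')) for n in('w1','w2','w3')}
def px(n,P):
    if n in W: c=arm.camera_params('wrist');T=tooltf(*W[n])@np.array(c['hand_eye'])
    else: c=arm.camera_params(n);T=np.array(c['T'])
    p=T[:3,:3].T@(np.array(P)-T[:3,3]);return np.array([c['fx']*p[0]/p[2]+c['cx'],c['fy']*p[1]/p[2]+c['cy']])
m1=lambda x,y:(120+x/2,(y+80)/2);m2=lambda x,y:(120+x/2,y/2)
obs=[('w2',m1(457,195),(-45,-70,27)),('w2',m1(322,198),(30,-70,55)),('w2',m1(290,198),(48,-70,55)),
('w2',m1(317,413),(39,50,55)),('w2',m1(234,60),(60,-130,104)),('w3',m2(298,520),(60,-130,104)),('w2',m1(390,26),(-10,-150,57)),
('w3',m2(249,403),(100,-175,15)),('w3',m2(565,394),(-100,-175,15)),('w1',(360,127),(-100,175,15)),('w3',m2(425,455),(-10,-150,57))]
def jig(v,P): c,s=np.cos(v[2]),np.sin(v[2]);return (v[0]+c*P[0]-s*P[1],v[1]+s*P[0]+c*P[1],P[2])
f=lambda v:np.concatenate([px(n,jig(v,np.array(P)/1e3))-uv for n,uv,P in obs])
r=least_squares(f,[.5,0,.08],loss='soft_l1');v=r.x
print('jig',v.round(4));print(f(v).reshape(-1,2).round(1).tolist())
print('fence_mid',np.round(jig(v,(.03,.05,.027)),4),'block goal',np.round(jig(v,(.012,.05,.027)),4),'spindle',np.round(jig(v,(.06,-.13,.056)),4))
wr=lambda n,uv:wrist(W[n],uv)
print('spin tri',[a for a in tri([wr('w2',m1(234,60)),wr('w3',m2(298,520))])])
print('post tri',tri([wr('w2',m1(390,26)),wr('w3',m2(425,455))])[0])
# wheel
g=lambda x,y:(262+x/6.667,38+y/6.667)
Z=lambda n,uv,z:atz(wr(n,uv),z)
hub=[Z('w3',g(*p),.04)[:2] for p in((150,88),(196,278),(98,196),(250,150),(133,312),(281,281),(176,178))]
ang=lambda a,b:np.arctan2(*(np.array(b)-a)[::-1])
print('hub ctr',hub[-1],np.mean(hub[:4],0),'yaw mod90',[ang(hub[0],hub[1])%(np.pi/2),ang(hub[2],hub[3])%(np.pi/2),ang(hub[4],hub[5])%(np.pi/2)])
S=lambda u,v:fixed('scene',(u/2.8+195,v/2.8+175))
print('hub tri',tri([wr('w3',g(176,178)),S(747,378)]))
k=lambda x,y:(210+(x-400)/6.667,45+y/6.667)
sp=[Z('w2',k(*p),.1)[:2] for p in((538,92),(638,245),(655,118),(510,222))]
print('spin ctr',np.mean(sp,0),'yaw',ang(sp[0],sp[1])%(np.pi/2),ang(sp[2],sp[3])%(np.pi/2))
# block: near top corners in w1 (crop 4x) and sides
q=lambda x,y:(282+x/4,175+(y-400)/4)
print('block near top',[Z('w1',p,.058) for p in(q(38,458),q(161,460),(291.5,330),(322.5,330))])
print('tri',tri([wr('w1',q(38,458)),S(186,122)])[0],tri([wr('w1',q(161,460)),S(163,142)])[0])
E
python3 fit.py
```

```text
jig [ 0.5059 -0.0009  0.079 ]
[[0.5, -1.5], [-0.7, -0.5], [-1.7, -0.1], [-0.0, -0.3], [-0.4, -0.5], [-0.7, 1.8], [1.2, -0.5], [-1.7, 0.6], [2.8, 1.0], [0.6, 0.4], [1.4, 1.3]]
fence_mid [0.5318 0.0514 0.027 ] block goal [0.5139 0.0499 0.027 ] spindle [ 0.5759 -0.1257  0.056 ]
spin tri [array([ 0.57610295, -0.12592398,  0.09964425]), np.float64(0.0003837296814274757)]
post tri [ 0.50902874 -0.1514816   0.05269951]
hub ctr [ 0.56568809 -0.31995531] [ 0.56606903 -0.31985471] yaw mod90 [np.float64(0.29171676784005074), np.float64(0.31877981420442625), np.float64(0.24255352758140347)]
hub tri (array([ 0.56578842, -0.32004386,  0.0444273 ]), np.float64(0.0008679201135358272))
spin ctr [ 0.57572699 -0.12548837] yaw 0.6303405138273845 0.6110087243754091
block near top [array([0.46717652, 0.23450701, 0.058     ]), array([0.43352594, 0.23326632, 0.058     ]), array([0.46155937, 0.41053559, 0.058     ]), array([0.42290858, 0.40848548, 0.058     ])]
tri [0.46912379 0.23657644 0.04134684] [0.43541645 0.23408738 0.04000832]
```

The jig fit is consistent to within about 1–2 px. The block's near end disagrees between scene and wrist views, so I'll extract its edges from w1 by colour.

```bash
cat > blk.py <<'E'
from fit import *
import cv2
im=cv2.imread('pics/w1.png').astype(float);sat=im[:,:,2]-im[:,:,0]
L=[];Rr=[]
for r in range(192,292,4):
    row=sat[r,270:350];th=30;i=np.where(row>th)[0]
    lo=i[0];hi=i[-1]
    L.append((270+lo-.5,r));Rr.append((270+hi+.5,r))
for nm,E_ in(('L',L),('R',Rr)):
    print(nm,E_[0],E_[-1],[Z('w1',p,.058).round(4).tolist() for p in(E_[0],E_[12],E_[-1])])
print('satcol',sat[172:200,308].astype(int).tolist())
print('gray',im[172:200,308].mean(1).astype(int).tolist())
print('end foot z0',Z('w1',q(100,432),0.),'end top',Z('w1',q(100,459),.058))
for rr in (200,280):
  print([int(x) for x in im[rr,284:330].mean(1)])
E
python3 blk.py | tail -8
```

```text
tri [0.46912379 0.23657644 0.04134684] [0.43541645 0.23408738 0.04000832]
L (np.float64(285.5), 192) (np.float64(292.5), 288) [[0.4737, 0.2376, 0.058], [0.4653, 0.2926, 0.058], [0.4622, 0.3529, 0.058]]
R (np.float64(322.5), 192) (np.float64(321.5), 288) [[0.4331, 0.2355, 0.058], [0.431, 0.2907, 0.058], [0.4275, 0.351, 0.058]]
satcol [-8, -7, -8, -8, -9, -8, -9, -8, -8, -8, 8, 40, 39, 40, 41, 41, 45, 63, 76, 75, 66, 61, 62, 62, 62, 62, 62, 61]
gray [190, 189, 190, 190, 189, 191, 189, 190, 191, 189, 144, 86, 86, 86, 88, 87, 93, 113, 129, 125, 113, 107, 108, 109, 110, 109, 108, 107]
end foot z0 [0.45154659 0.23528163 0.        ] end top [0.45021853 0.23387953 0.058     ]
[103, 102, 104, 104, 102, 104, 90, 91, 107, 111, 113, 116, 113, 106, 98, 95, 99, 111, 115, 114, 112, 111, 110, 108, 107, 105, 107, 112, 113, 112, 110, 110, 106, 109, 110, 112, 113, 109, 121, 167, 190, 188, 191, 190, 190, 190]
[100, 99, 99, 100, 100, 100, 100, 93, 81, 93, 109, 110, 107, 106, 105, 104, 106, 108, 111, 109, 108, 107, 111, 112, 107, 109, 111, 112, 109, 111, 111, 115, 116, 112, 108, 109, 106, 109, 158, 186, 185, 186, 186, 187, 187, 186]
```

The end's foot and top edges agree: near end at y≈0.2345, so the block's centre is (0.4453, 0.3455) with yaw 0.05. The scene corner had been misread. Compute the move.

```bash
python3 -c "
from h import *
print(move((.4453,.3455,.12),-1.5208),move((.4453,.3455,.036),-1.5208))"
```

```text
(array([-0.5264,  0.0554,  0.1412]), np.float64(0.0039)) (array([-0.5264,  0.0554,  0.2252]), np.float64(0.0039))
```

creep_tool([
  [0.07,-0.526,0.055,0.1,0.004],
  [0.07,-0.526,0.055,0.1,0.004],
  [0.07,-0.526,0.055,0.1,0.004],
  [0.07,-0.526,0.055,0.1,0.004],
  [0.07,-0.526,0.055,0.1,0.004],
  [0.07,-0.526,0.055,0.1,0.004],
  [0.07,-0.526,0.055,0.1,0.004],
  [0.07,-0.526,0.055,0.1,0.004],
  [0.07,-0.526,0.055,0.1,0.004],
  [0.07,-0.526,0.055,0.1,0.004],
  [0.07,-0.526,0.055,0.1,0.004],
  [0.07,-0.526,0.055,0.1,0.004],
  [0.07,-0.526,0.055,0.1,0.004],
  [0.07,-0.526,0.055,0.1,0.004],
  [0.07,-0.526,0.055,0.1,0.004],
  [0.07,-0.526,0.055,0.1,0.004],
])

```text
t: 4.3
eef_pos: [0.4453, 0.3446, 0.1611]
ee_rot: [3.141, -0.0, -1.52]
force: [-0.5, 0.6, 0.2]
width: 0.0701
gripper_force: 0.0
```

```bash
python3 snap.py w4
python3 -c "
from h import *
print(move((.4453,.3455,.036),-1.5208))
import cv2
cv2.imwrite('pics/w4c.png',cv2.imread('pics/w4.png')[100:480])"
```

```text
4.3 [0.44531056 0.34457376 0.16112661] [ 3.14140424e+00 -2.38924109e-04 -1.52011934e+00] [ 1.01  0.21 -0.3  -0.   -1.06 -0.96]
(array([-0.0016,  0.0004,  0.1254]), np.float64(-0.0006))
```

View pics/w4c.png

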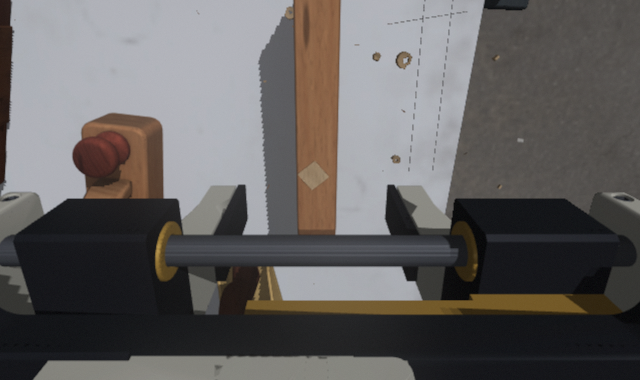

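w4: the block is centred between the fingers (columns 297–337 against centre 316); its far end shows at full-frame row ~332. Descend and grip.

```bash
python3 -c "
from h import *;import json
print(atz(wrist(json.load(open('w4.json')),(317,332)),.058))"
```

```text
[0.44000999 0.44190523 0.058     ]
```

creep_tool([
  [0.07,-0.001,0,0.04,0],
  [0.07,-0.001,0,0.08,0],
  [0.07,-0.001,0,0.11,0],
  [0.07,-0.001,0,0.125,0],
  [0.07,-0.001,0,0.125,0],
  [0.07,-0.001,0,0.125,0],
  [0.03,-0.001,0,0.125,0],
  [0.03,-0.001,0,0.125,0],
  [0.03,-0.001,0,0.125,0],
  [0.03,-0.001,0,0.125,0],
  [0.03,-0.001,0,0.125,0],
  [0.03,-0.001,0,0.125,0],
  [0.03,-0.001,0,0.125,0],
], clamp_n=30)

```text
t: 5.43
eef_pos: [0.4458, 0.3449, 0.037]
ee_rot: [3.141, 0.0, -1.523]
force: [-9.4, -0.1, 15.4]
width: 0.0317
gripper_force: 8.1
```

creep_tool([
  [0.03,0,0,0,0],
  [0.03,0,0,0,0],
  [0.03,0,0,0,0],
  [0.03,0,0,0,0],
], clamp_n=30)

```text
t: 5.77
eef_pos: [0.4456, 0.345, 0.0374]
ee_rot: [3.141, 0.0, -1.522]
force: [-10.7, -0.1, 15.7]
width: 0.0303
gripper_force: 7.8
```

```bash
python3 snap.py w5; python3 -c "
import cv2,numpy as np
from station import arm
a=cv2.imread('pics/w5.png')[120:420,100:540]
b=arm.grab_frame('side')[:,:,::-1][130:280,150:300]
cv2.imwrite('pics/m4.png',np.hstack([cv2.resize(a,(440,300)),cv2.resize(b,(300,300),interpolation=cv2.INTER_CUBIC)]))"
```

```text
5.7667 [0.44555743 0.34499817 0.03742509] [ 3.14104913e+00  2.73931563e-04 -1.52231031e+00] [ 1.01  0.34 -0.44 -0.   -0.78 -0.96]
```

View pics/m4.png

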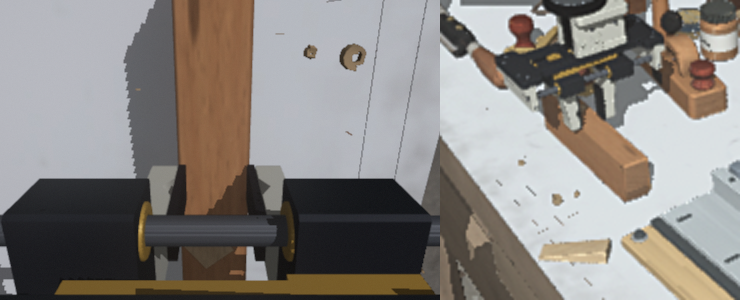

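The pads read 30 mm, with 15 N upward: the tips may be standing on the block's top rather than beside it. The diamond knot on the block's top appears in w1, w4 and both fixed views, so I'll triangulate its height.

```bash
python3 - <<'E' | tail -12
from fit import *
W['w4']=json.load(open('w4.json'));W['w5']=json.load(open('w5.json'))
a=wr('w1',(304.5,313));b=wr('w4',(313.5,276))
D=lambda u,v:fixed('side',(u/2.35+195,v/2.35+165))
print('w1w4',tri([a,b]));print('w1 scene',tri([a,S(65,53)]),'w4 scene',tri([b,S(65,53)]));print('w1 side',tri([a,D(55,46)]));print('all',tri([a,b,S(65,53),D(55,46)]))
# widths vs z
for z in(.03,.04,.05,.058): print(z,Z('w4',(296.5,150),z)[0]-Z('w4',(338.5,150),z)[0],Z('w5',(275,200),z)[0]-Z('w5',(350,200),z)[0])
E
```

```text
hub tri (array([ 0.56578636, -0.32004242,  0.04442819]), np.float64(0.0008700350853405208))
spin ctr [ 0.5757236  -0.12548537] yaw 0.6303398034162777 0.6110060044350831
block near top [array([0.46717344, 0.23451031, 0.058     ]), array([0.43352282, 0.2332696 , 0.058     ]), array([0.46155648, 0.41053926, 0.058     ]), array([0.42290562, 0.40848898, 0.058     ])]
tri [0.46912255 0.23657843 0.04134632] [0.43541511 0.23408922 0.04000816]
w1w4 (array([0.44617743, 0.3857894 , 0.05811009]), np.float64(0.0002066118179514412))
w1 scene (array([0.44640778, 0.38637751, 0.05694501]), np.float64(3.441601490764474e-05)) w4 scene (array([0.44606724, 0.38603038, 0.0573643 ]), np.float64(0.00015503476112390223))
w1 side (array([0.44643822, 0.39062054, 0.04953463]), np.float64(5.39148818017159e-06))
all (array([0.44632779, 0.38810901, 0.05330321]), np.float64(0.002215914505285742))
0.03 0.03606953769602972 0.04042547851534556
0.04 0.034906244154174704 0.038255797062422214
0.05 0.03374295061231969 0.03608611560949887
0.058 0.0328123157788357 0.03435037044716022
```

The top is at 58 mm as stated, so the tips are beside the block. The off-axis force suggests the hand is touching something, perhaps a neighbouring plane's knob. Lift slightly and check.

creep_tool([
  [0.03,0,0,-0.004,0],
  [0.03,0,0,-0.008,0],
  [0.03,0,0,-0.014,0],
  [0.03,0,0,-0.02,0],
  [0.03,0,0,-0.02,0],
  [0.03,0,0,-0.02,0],
], clamp_n=30)

```text
t: 6.37
eef_pos: [0.4467, 0.3451, 0.0565]
ee_rot: [-3.141, 0.001, -1.523]
force: [0.7, 0.3, 0.3]
width: 0.0297
gripper_force: 0.0
```

```bash
python3 snap.py w6; python3 -c "
import cv2,numpy as np
from station import arm
a=cv2.imread('pics/w6.png')[120:420,100:540]
b=arm.grab_frame('side')[:,:,::-1][100:250,150:330]
c=arm.grab_frame('scene')[:,:,::-1][110:260,130:310]
r=lambda x:cv2.resize(x,(360,300),interpolation=cv2.INTER_CUBIC)
cv2.imwrite('pics/m5.png',np.vstack([np.hstack([cv2.resize(a,(440,300)),r(b)]),np.hstack([r(c),np.zeros((300,440,3),np.uint8)])]))"
```

```text
6.3667 [0.44668013 0.34506359 0.05654433] [-3.14096148e+00  8.53511142e-04 -1.52296299e+00] [ 1.    0.32 -0.42  0.   -0.83 -0.96]
```

Nothing is held (0 N, opening 0.0297). I've used my ten views, so from here I measure with image code. Open, lift clear and re-measure the block.

creep_tool([
  [0.08,0,0,0,0],
  [0.08,0,0,0,0],
  [0.08,0,0,0,0],
  [0.08,0.03,0,-0.04,0],
  [0.08,0.06,0,-0.08,0],
  [0.08,0.09,0,-0.12,0],
  [0.08,0.09,0,-0.16,0],
  [0.08,0.09,0,-0.20,0],
  [0.08,0.09,0,-0.20,0],
  [0.08,0.09,0,-0.20,0],
  [0.08,0.09,0,-0.20,0],
], clamp_n=30)

```text
t: 7.43
eef_pos: [0.451, 0.2552, 0.2575]
ee_rot: [-3.14, 0.003, -1.523]
force: [0.4, -1.3, -0.3]
width: 0.0797
gripper_force: 0.0
```

```bash
python3 snap.py w7
cat > edges.py <<'E'
import sys
from fit import *
import cv2
n=sys.argv[1];W[n]=json.load(open(n+'.json'))
im=cv2.imread(f'pics/{n}.png').astype(float);sat=im[:,:,2]-im[:,:,0]
m=((sat>30)).astype(np.uint8);m=cv2.morphologyEx(m,cv2.MORPH_OPEN,np.ones((5,5)))
nc,lab,st,_=cv2.connectedComponentsWithStats(m)
for i in range(1,nc):
    if st[i,4]>1500: print('comp',i,st[i].tolist())
p=px(n,(.445,.30,.058));print('expected at',p)
l=lab[int(p[1]),int(p[0])]
for r in range(st[l,1],st[l,1]+st[l,3],12):
    c=np.where(lab[r]==l)[0]
    a,b=Z(n,(c[0]-.5,r),.058),Z(n,(c[-1]+.5,r),.058);print(r,c[0],c[-1],a[:2].round(4),b[:2].round(4),'g',im[r,c[0]:c[-1]+1:3].mean(1).astype(int).tolist() if len(c)<70 else '')
E
python3 edges.py w7 | grep -A40 comp
```

```text
7.4333 [0.45103701 0.25518047 0.25745402] [-3.13963291e+00  2.50187119e-03 -1.52315303e+00] [ 0.89  0.06 -0.25 -0.   -1.26 -0.85]
comp 1 [15, 0, 99, 86, 5075]
comp 3 [336, 0, 38, 123, 4104]
comp 7 [17, 175, 51, 125, 3704]
comp 8 [303, 180, 32, 155, 4621]
comp 9 [149, 262, 54, 49, 1931]
comp 15 [265, 373, 367, 42, 6005]
expected at [320.27032727 244.53627015]
180 304 331 [0.4668 0.2276] [0.4367 0.2262] g [97, 84, 82, 82, 82, 81, 80, 84, 82, 85]
192 303 334 [0.4674 0.2407] [0.4326 0.239 ] g [93, 108, 109, 107, 108, 107, 105, 112, 105, 106, 105]
204 303 333 [0.4669 0.2539] [0.4329 0.2523] g [90, 106, 90, 81, 108, 106, 106, 107, 107, 104, 103]
216 303 333 [0.4665 0.2675] [0.432  0.2658] g [87, 109, 88, 81, 108, 104, 103, 112, 106, 108, 100]
228 303 333 [0.466  0.2814] [0.4312 0.2797] g [84, 104, 102, 108, 109, 106, 107, 107, 105, 106, 102]
240 304 333 [0.4643 0.2955] [0.4303 0.2938] g [98, 103, 103, 109, 109, 104, 104, 106, 104, 108]
252 304 333 [0.4638 0.31  ] [0.4294 0.3083] g [95, 105, 103, 107, 107, 105, 108, 105, 105, 107]
264 304 333 [0.4632 0.3248] [0.4284 0.3231] g [95, 104, 102, 107, 106, 109, 103, 107, 109, 104]
276 304 332 [0.4627 0.34  ] [0.4286 0.3383] g [88, 102, 101, 103, 105, 106, 106, 104, 109, 104]
288 304 332 [0.4621 0.3555] [0.4277 0.3538] g [83, 103, 101, 104, 103, 107, 105, 104, 111, 97]
300 304 332 [0.4615 0.3713] [0.4267 0.3696] g [81, 100, 105, 102, 103, 104, 107, 103, 109, 103]
312 305 332 [0.4597 0.3875] [0.4257 0.3859] g [92, 128, 131, 128, 125, 128, 127, 116, 105, 100]
324 305 332 [0.4591 0.4042] [0.4246 0.4025] g [87, 98, 101, 103, 100, 107, 107, 104, 101, 102]
```

The block is upright and unmoved: centre x 0.4454 at y 0.345, yaw 0.05, top visible width 34 mm. I'll descend again in stages, reading the force before and during closing.

```bash
python3 -c "
from h import *
print(move((.4455,.340,.10),-1.5208),move((.4455,.340,.036),-1.5208))"
```

```text
(array([-0.0852,  0.0009,  0.156 ]), np.float64(-0.0023)) (array([-0.0852,  0.0009,  0.22  ]), np.float64(-0.0023))
```

creep_tool([
  [0.08,-0.041,0,0.01,0],
  [0.08,-0.08,0,0.03,0],
  [0.08,-0.085,0.001,0.07,0],
  [0.08,-0.085,0.001,0.11,0],
  [0.08,-0.085,0.001,0.15,0],
  [0.08,-0.085,0.001,0.18,0],
  [0.08,-0.085,0.001,0.20,0],
  [0.08,-0.085,0.001,0.20,0],
  [0.08,-0.085,0.001,0.20,0],
], clamp_n=40)

```text
t: 8.23
eef_pos: [0.4448, 0.3386, 0.0543]
ee_rot: [3.139, -0.004, -1.522]
force: [0.2, 1.0, 1.0]
width: 0.0796
gripper_force: 0.0
```

creep_tool([
  [0.08,0,0,0.01,0],
  [0.08,0,0,0.018,0],
  [0.08,0,0,0.018,0],
])

```text
t: 8.48
eef_pos: [0.4453, 0.3395, 0.0374]
ee_rot: [3.141, -0.0, -1.523]
force: [-0.5, -0.5, 0.3]
width: 0.0798
gripper_force: 0.0
```

creep_tool([
  [0.06,0,0,0,0],
  [0.06,0,0,0,0],
  [0.06,0,0,0,0],
])

```text
t: 8.73
eef_pos: [0.446, 0.3401, 0.0388]
ee_rot: [-3.141, 0.001, -1.523]
force: [0.1, 0.5, 0.8]
width: 0.0659
gripper_force: 0.0
```

creep_tool([
  [0.045,0,0,0,0],
  [0.045,0,0,0,0],
  [0.045,0,0,0,0],
])

```text
t: 8.98
eef_pos: [0.4457, 0.3399, 0.0383]
ee_rot: [-3.141, 0.0, -1.523]
force: [0.2, -0.7, 0.0]
width: 0.0476
gripper_force: 0.0
```

creep_tool([
  [0.0,0,0,0,0],
  [0.0,0,0,0,0],
])

```text
t: 9.15
eef_pos: [0.4457, 0.3398, 0.0381]
ee_rot: [-3.142, 0.0, -1.523]
force: [0.7, -0.8, -0.1]
width: 0.0371
gripper_force: 0.0
```

creep_tool([
  [0.0,0,0,0,0],
  [0.0,0,0,0,0],
  [0.0,0,0,0,0],
  [0.0,0,0,0,0],
])

```text
t: 9.48
eef_pos: [0.4456, 0.3398, 0.038]
ee_rot: [3.142, -0.0, -1.523]
force: [-0.7, 0.3, 0.5]
width: 0.0109
gripper_force: 0.0
```

The fingers closed freely to 11 mm, and the earlier contact was at z≈0.037, so the block's top may really be near 0.037 there. I'll fit its height by code from its edge widths in four views at different distances.

```bash
python3 snap.py w8; cat > wid.py <<'E'
from fit import *
import cv2
for n in('w1','w4','w5','w7','w8'):
    W[n]=json.load(open(n+'.json'))
    im=cv2.imread(f'pics/{n}.png').astype(float);sat=im[:,:,2]-im[:,:,0]
    for y in(.25,.265,.28,.295):
        p=px(n,(.4475,y,.045));r=int(round(p[1]))
        if not 0<=r<300: continue
        row=sat[r];c=int(p[0]);a=c
        while a>0 and row[a]>28:a-=1
        b=c
        while b<639 and row[b]>28:b+=1
        print(n,y,r,a,b,[(z,round(float(Z(n,(a+.5,r),z)[0]-Z(n,(b-.5,r),z)[0]),4)) for z in(.03,.04,.05,.058)])
print('fingertip px now w8', px('w8',np.array(W['w8'][0])))
E
python3 wid.py | grep ^w; python3 wid.py|tail -1
```

```text
9.4833 [0.44564519 0.33975713 0.0380413 ] [ 3.14154781e+00 -4.12178305e-05 -1.52280668e+00] [ 1.    0.34 -0.45 -0.   -0.78 -0.95]
w1 0.25 202 290 323 [(0.03, 0.038), (0.04, 0.037), (0.05, 0.0361), (0.058, 0.0354)]
w1 0.265 215 290 323 [(0.03, 0.0384), (0.04, 0.0375), (0.05, 0.0365), (0.058, 0.0358)]
w1 0.28 227 291 322 [(0.03, 0.0364), (0.04, 0.0355), (0.05, 0.0346), (0.058, 0.0339)]
w1 0.295 239 291 322 [(0.03, 0.0368), (0.04, 0.0359), (0.05, 0.035), (0.058, 0.0343)]
w4 0.25 112 292 340 [(0.03, 0.0391), (0.04, 0.0378), (0.05, 0.0366), (0.058, 0.0356)]
w4 0.265 131 293 340 [(0.03, 0.0389), (0.04, 0.0376), (0.05, 0.0364), (0.058, 0.0354)]
w4 0.28 151 294 339 [(0.03, 0.0378), (0.04, 0.0366), (0.05, 0.0354), (0.058, 0.0344)]
w4 0.295 169 294 339 [(0.03, 0.0384), (0.04, 0.0372), (0.05, 0.0359), (0.058, 0.0349)]
w5 0.25 99 271 355 [(0.03, 0.0411), (0.04, 0.0389), (0.05, 0.0367), (0.058, 0.0349)]
w5 0.265 133 272 354 [(0.03, 0.0412), (0.04, 0.039), (0.05, 0.0368), (0.058, 0.035)]
w5 0.28 166 273 353 [(0.03, 0.0413), (0.04, 0.0391), (0.05, 0.0369), (0.058, 0.0351)]
w5 0.295 197 274 352 [(0.03, 0.0414), (0.04, 0.0392), (0.05, 0.037), (0.058, 0.0352)]
w7 0.25 199 302 335 [(0.03, 0.0376), (0.04, 0.0367), (0.05, 0.0357), (0.058, 0.035)]
w7 0.265 212 302 334 [(0.03, 0.0368), (0.04, 0.0359), (0.05, 0.035), (0.058, 0.0343)]
w7 0.28 225 302 334 [(0.03, 0.0373), (0.04, 0.0364), (0.05, 0.0354), (0.058, 0.0347)]
w7 0.295 237 302 334 [(0.03, 0.0377), (0.04, 0.0368), (0.05, 0.0358), (0.058, 0.0351)]
w8 0.25 111 276 358 [(0.03, 0.0406), (0.04, 0.0384), (0.05, 0.0363), (0.058, 0.0345)]
w8 0.265 145 277 357 [(0.03, 0.0407), (0.04, 0.0386), (0.05, 0.0364), (0.058, 0.0346)]
w8 0.28 177 278 356 [(0.03, 0.0408), (0.04, 0.0386), (0.05, 0.0364), (0.058, 0.0347)]
w8 0.295 207 279 355 [(0.03, 0.0408), (0.04, 0.0386), (0.05, 0.0365), (0.058, 0.0347)]
fingertip px now w8 [317.03620921 282.59345289]
```

Pad corners in w1 (246,285)/(386,285) are 140 px apart at 70 mm opening, i.e. a depth of 0.175 m. So the fingers actually end about 19 mm behind the reported TCP, which matches the contact at z 0.0374 with a top at ~0.057. I'll correct by 19 mm: open, go down 20 mm more, grip.

creep_tool([
  [0.07,0,0,-0.006,0],
  [0.07,0,0,-0.006,0],
  [0.07,0,0,-0.006,0],
  [0.07,0,0,-0.006,0],
  [0.07,0,0,-0.006,0],
  [0.07,0,0,-0.006,0],
  [0.07,0,0,0,0],
  [0.07,0,0,0.01,0],
  [0.07,0,0,0.02,0],
  [0.07,0,0,0.02,0],
  [0.07,0,0,0.02,0],
], clamp_n=40)

```text
t: 10.45
eef_pos: [0.4451, 0.339, 0.0167]
ee_rot: [3.14, -0.002, -1.523]
force: [-0.4, -0.0, 0.6]
width: 0.0691
gripper_force: 0.0
```

creep_tool([
  [0.0,0,0,0,0],
  [0.0,0,0,0,0],
  [0.0,0,0,0,0],
  [0.0,0,0,0,0],
  [0.0,0,0,0,0],
  [0.0,0,0,0,0],
])

```text
t: 10.95
eef_pos: [0.4456, 0.3398, 0.0183]
ee_rot: [-3.141, 0.0, -1.523]
force: [-0.7, -0.4, -3.0]
width: 0.0358
gripper_force: 35.9
```

creep_tool([
  [0.0,0,0,-0.004,0],
  [0.0,0,0,-0.01,0],
  [0.0,0,0,-0.01,0],
])

```text
t: 11.2
eef_pos: [0.4459, 0.3401, 0.0291]
ee_rot: [-3.141, 0.001, -1.523]
force: [-0.0, 0.7, -3.3]
width: 0.0358
gripper_force: 40.0
```

Gripped: 35.8 mm opening, 40 N, weight felt. Now measure the near end's position relative to the tool with the block in the hand.

```bash
python3 snap.py w9; python3 - <<'E' | tail -7
from fit import *
import cv2
W['w9']=json.load(open('w9.json'));W['w4']=json.load(open('w4.json'))
im=cv2.imread('pics/w9.png').astype(float);sat=im[:,:,2]-im[:,:,0]
for c in(305,315,325): print(c,sat[20:110:2,c].astype(int).tolist(),im[20:110:2,c].mean(1).astype(int).tolist())
t=W['w9'][0][2]-.0183+.057
for r in(60,70,80,90,100): print(r,Z('w9',(315,r),t).round(4)-W['w9'][0])
i4=cv2.imread('pics/w4.png').astype(float);print((i4[310:350,317,2]-i4[310:350,317,0]).astype(int).tolist(),Z('w4',(317,330),.057))
E
```

```text
11.2 [0.44592983 0.34008211 0.02906791] [-3.14089843e+00  6.66819028e-04 -1.52258284e+00] [ 1.    0.35 -0.46  0.   -0.76 -0.95]
325 [-9, -9, -8, -9, -8, -9, -9, -9, -8, -8, -8, -7, -8, -8, -7, -8, -8, -8, -8, -7, 71, 80, 81, 77, 73, 72, 70, 72, 71, 69, 71, 70, 68, 68, 68, 69, 67, 66, 67, 68, 67, 70, 70, 70, 73] [184, 183, 184, 183, 185, 184, 184, 185, 183, 183, 183, 184, 183, 183, 184, 185, 184, 184, 185, 185, 109, 122, 122, 116, 109, 106, 105, 106, 106, 103, 104, 101, 102, 100, 99, 96, 97, 95, 96, 97, 99, 99, 100, 102, 104]
60 [ 0.00597017 -0.10558211  0.03873209]
70 [ 0.00587017 -0.10228211  0.03873209]
80 [ 0.00567017 -0.09898211  0.03873209]
90 [ 0.00557017 -0.09558211  0.03873209]
100 [ 0.00537017 -0.09218211  0.03873209]
[65, 65, 62, 63, 62, 64, 63, 62, 62, 64, 62, 63, 63, 61, 59, 59, 60, 62, 63, 54, 45, 42, 42, 41, 28, 5, -3, -4, -3, -4, -5, -6, -6, -6, -7, -8, -8, -7, -8, -7] [0.44008226 0.44041935 0.057     ]
```

The near end is 105 mm from the TCP, so the block's centre is within a few mm of it. Compute the transfer: block lifted, 6 mm short of the fence, yaw aligned to the jig.

```bash
python3 -c "
from h import *
print(move((.508,.048,.09),-1.4918),move((.508,.048,.047),-1.4918))"
```

```text
(array([ 0.2947, -0.0481, -0.0615]), np.float64(-0.0309)) (array([ 0.2948, -0.048 , -0.0185]), np.float64(-0.0309))
```

creep_tool([
  [0,0,0,-0.03,0],
  [0,0,0,-0.061,0],
  [0,0,0,-0.061,0],
])

```text
t: 11.5
eef_pos: [0.4482, 0.3424, 0.0947]
ee_rot: [-3.135, 0.006, -1.521]
force: [1.2, 2.0, -1.5]
width: 0.036
gripper_force: 40.0
```

```bash
python3 -c "
from h import *
print(move((.508,.048,.09),-1.4918))"
```

```text
(array([ 0.297 , -0.0452,  0.0033]), np.float64(-0.0296))
```

creep_tool([
  [0,0.03,-0.005,0,-0.006],
  [0,0.07,-0.011,0,-0.01],
  [0,0.11,-0.018,0,-0.015],
  [0,0.15,-0.024,0,-0.02],
  [0,0.19,-0.031,0,-0.025],
  [0,0.23,-0.037,0,-0.03],
  [0,0.26,-0.043,0,-0.03],
  [0,0.28,-0.046,0,-0.03],
  [0,0.29,-0.047,0,-0.03],
  [0,0.295,-0.048,0,-0.03],
  [0,0.295,-0.048,0,-0.03],
  [0,0.295,-0.048,0,-0.03],
  [0,0.295,-0.048,0,-0.03],
])

```text
t: 12.58
eef_pos: [0.5077, 0.0484, 0.089]
ee_rot: [-3.142, 0.0, -1.492]
force: [0.3, 0.0, -3.5]
width: 0.0359
gripper_force: 40.0
```

```bash
python3 snap.py w10
python3 - <<'E' | tail -22
from fit import *
import cv2
n='w10';W[n]=json.load(open('w10.json'))
print(move((.508,.048,.047),-1.4918))
# predicted pixel of fence top front corner, -y end, vs image; block near-end
P=px(n,jig(v,(.030,-.07,.055)));print('fence corner pred',P,'table corner pred',px(n,jig(v,(-.045,-.07,.027))))
im=cv2.imread('pics/w10.png').astype(float);g=im.mean(2);sat=im[:,:,2]-im[:,:,0]
c=int(P[0])
print([int(x) for x in sat[:60,330]],[int(x) for x in sat[:60,310]])
for y in(-.05,-.03,-.02,0.):
    p=px(n,jig(v,(.030,y,.055)));r=int(p[1])
    if r>=0: print(y,p.round(1),r,int(p[0])-20,[int(x) for x in g[r,int(p[0])-20:int(p[0])+40]],[int(x) for x in sat[r,int(p[0])-20:int(p[0])+40]])
E
```

```text
12.5833 [0.50771583 0.04840611 0.08900345] [-3.14151160e+00  1.56965998e-04 -1.49178018e+00] [ 0.48  0.2  -0.5  -0.   -0.87 -0.4 ]
jig [ 0.5059 -0.0009  0.079 ]
[[0.4, -1.5], [-0.7, -0.5], [-1.7, -0.1], [-0.0, -0.3], [-0.4, -0.5], [-0.7, 1.8], [1.2, -0.5], [-1.7, 0.7], [2.8, 1.0], [0.6, 0.4], [1.4, 1.3]]
fence_mid [0.5318 0.0513 0.027 ] block goal [0.5139 0.0499 0.027 ] spindle [ 0.5759 -0.1257  0.056 ]
spin tri [array([ 0.5761216 , -0.12593934,  0.09964195]), np.float64(0.0003837073291419013)]
post tri [ 0.50904562 -0.15149721  0.05269987]
hub ctr [ 0.56570443 -0.31997087] [ 0.56608536 -0.31987028] yaw mod90 [np.float64(0.2917164604394571), np.float64(0.3187860551885682), np.float64(0.24255801714950742)]
hub tri (array([ 0.56579974, -0.32005088,  0.04442177]), np.float64(0.00085716256846486))
spin ctr [ 0.57574514 -0.12550343] yaw 0.6303387665609992 0.6110163332290879
block near top [array([0.46719355, 0.23449122, 0.058     ]), array([0.43354304, 0.233250
[... 2311 characters left out ...]
 85, 84, 84, 83, 84, 83, 84, 84, 85, 85, 81, 75, 67, 63, 58, 55, 56, 57, 58, 60, 59, 60, 62, 68, 73, 80, 83, 85, 82, 83, 82, 84, 84, 85, 84, 84, 83, 81]
0.0 [277.1 185.5] 185 257 [96, 94, 94, 95, 94, 95, 95, 96, 95, 94, 94, 92, 96, 97, 86, 72, 77, 94, 109, 119, 118, 116, 117, 115, 116, 115, 114, 115, 115, 115, 113, 113, 115, 116, 115, 113, 110, 111, 114, 117, 118, 121, 121, 123, 124, 125, 125, 126, 125, 122, 123, 124, 120, 122, 122, 124, 123, 122, 122, 122] [-2, -3, -1, -2, -1, -2, -1, 1, -1, -3, -1, -2, -1, -1, 8, 32, 51, 63, 74, 79, 82, 79, 79, 79, 80, 80, 79, 80, 80, 78, 79, 81, 81, 81, 81, 79, 79, 77, 78, 78, 80, 80, 84, 83, 84, 83, 84, 83, 84, 86, 84, 83, 83, 83, 83, 84, 86, 84, 84, 84]
```

Descend, watching the force.

creep_tool([
  [0,0,0,0.02,0],
  [0,0,0,0.036,0],
  [0,0,0,0.039,0],
  [0,0,0,0.039,0],
  [0,0,0,0.039,0],
])

```text
t: 13.05
eef_pos: [0.5081, 0.048, 0.0505]
ee_rot: [-3.141, -0.0, -1.492]
force: [-0.3, 0.7, -2.5]
width: 0.0354
gripper_force: 40.0
```

creep_tool([
  [0,0,0,0.002,0],
  [0,0,0,0.004,0],
  [0,0,0,0.004,0],
])

```text
t: 13.3
eef_pos: [0.5079, 0.0476, 0.0463]
ee_rot: [-3.141, 0.0, -1.493]
force: [-0.1, -1.0, -4.1]
width: 0.0357
gripper_force: 40.0
```

creep_tool([
  [0,0,0,0.001,0],
  [0,0,0,0.002,0],
  [0,0,0,0.002,0],
])

```text
t: 13.55
eef_pos: [0.508, 0.0475, 0.0452]
ee_rot: [-3.141, 0.0, -1.492]
force: [-4.6, 0.7, 8.2]
width: 0.0357
gripper_force: 40.0
```

creep_tool([
  [0,0,-0.002,0,0],
  [0,0,-0.004,0,0],
  [0,0,-0.004,0,0],
])

```text
t: 13.8
eef_pos: [0.5102, 0.0473, 0.0453]
ee_rot: [3.139, -0.001, -1.493]
force: [-12.7, 1.9, 17.5]
width: 0.0358
gripper_force: 40.0
```

creep_tool([
  [0,0,-0.001,0,0],
  [0,0,-0.002,0,0],
  [0,0,-0.002,0,0],
])

```text
t: 14.05
eef_pos: [0.5116, 0.0472, 0.0453]
ee_rot: [3.138, -0.001, -1.493]
force: [-13.4, 2.5, 18.6]
width: 0.0355
gripper_force: 40.1
```

creep_tool([
  [0,0,-0.001,0,0],
  [0,0,-0.002,0,0],
  [0,0,-0.002,0,0],
])

```text
t: 14.3
eef_pos: [0.5134, 0.0471, 0.0453]
ee_rot: [3.138, -0.001, -1.493]
force: [-13.7, 1.5, 19.4]
width: 0.0359
gripper_force: 40.1
```

It's sliding under friction. Ease the downward push, then continue until the fence stops it.

creep_tool([
  [0,0,0,-0.001,0],
  [0,0,0,-0.0015,0],
  [0,0,0,-0.0015,0],
])

```text
t: 14.55
eef_pos: [0.5139, 0.0472, 0.0453]
ee_rot: [3.138, -0.001, -1.493]
force: [-8.1, -0.5, 2.1]
width: 0.0357
gripper_force: 40.1
```

creep_tool([
  [0,0,-0.001,0,0],
  [0,0,-0.002,0,0],
  [0,0,-0.002,0,0],
])

```text
t: 14.8
eef_pos: [0.5139, 0.0471, 0.0453]
ee_rot: [3.135, -0.001, -1.493]
force: [-15.9, 1.6, 11.9]
width: 0.0355
gripper_force: 40.1
```

creep_tool([
  [0,0,-0.001,0,0],
  [0,0,-0.002,0,0],
  [0,0,-0.002,0,0],
])

```text
t: 15.05
eef_pos: [0.5139, 0.047, 0.0453]
ee_rot: [3.132, -0.002, -1.494]
force: [-25.2, 5.5, 20.3]
width: 0.0357
gripper_force: 40.1
```

The block stopped dead at x=0.5139, exactly the predicted flush position. Relax the push and release.

creep_tool([
  [0,0,0.002,0,0],
  [0,0,0.0035,-0.0005,0],
  [0,0,0.0035,-0.0005,0],
])

```text
t: 15.3
eef_pos: [0.5139, 0.0472, 0.0455]
ee_rot: [3.138, -0.001, -1.493]
force: [-6.2, 0.3, -0.9]
width: 0.0355
gripper_force: 40.0
```

creep_tool([
  [0.06,0,0.0035,-0.0005,0],
  [0.06,0,0.0035,-0.0005,0],
  [0.06,0,0.0035,-0.0005,0],
  [0.06,0,0.0035,-0.0005,0],
  [0.06,0,0.0035,-0.0005,0],
  [0.06,0,0.0035,-0.0005,0],
])

```text
t: 15.8
eef_pos: [0.5132, 0.048, 0.0467]
ee_rot: [-3.141, 0.0, -1.493]
force: [0.0, 0.7, 0.1]
width: 0.0596
gripper_force: 0.0
```

Released. Lift and check the block's edges by code against the fence.

creep_tool([
  [0.06,0,0,-0.02,0],
  [0.06,0,0,-0.06,0],
  [0.06,0.03,0,-0.10,0],
  [0.06,0.06,0,-0.14,0],
  [0.08,0.06,0,-0.18,0],
  [0.08,0.06,0,-0.21,0],
  [0.08,0.06,0,-0.21,0],
  [0.08,0.06,0,-0.21,0],
  [0.08,0.06,0,-0.21,0],
])

```text
t: 16.55
eef_pos: [0.5173, -0.012, 0.2566]
ee_rot: [-3.141, 0.001, -1.493]
force: [0.1, 0.0, -1.3]
width: 0.0796
gripper_force: 0.0
```

```bash
python3 snap.py w11 >/dev/null; cat > chk.py <<'E'
import sys
from fit import *
import cv2
n=sys.argv[1];W[n]=json.load(open(n+'.json'))
im=cv2.imread(f'pics/{n}.png').astype(float);sat=im[:,:,2]-im[:,:,0]
inv=lambda P:(np.array([[np.cos(v[2]),np.sin(v[2])],[-np.sin(v[2]),np.cos(v[2])]])@(np.array(P[:2])-v[:2])).round(4)
p0=px(n,jig(v,(.012,-.03,.085)));c=int(p0[0])
col=sat[:int(p0[1])+5,c];r=int(p0[1])
print('CHK near end col',c,[int(x) for x in sat[max(0,r-45):r+5:2,c]],max(0,r-45))
for y in(-.04,-.02,0,.03,.06,.08):
    r=int(px(n,jig(v,(.012,y,.085)))[1])
    if not 0<=r<320: continue
    a=c
    while sat[r,a]>30:a-=1
    b=c
    while sat[r,b]>30:b+=1
    print('CHK',r,a,b,'far/near edge in jig',inv(Z(n,(a+.5,r),.085)),inv(Z(n,(b-.5,r),.085)))
E
python3 chk.py w11|grep CHK
```

```text
CHK near end col 315 [54, -11, -9, -10, -8, 6, 45, 48, 68, 82, 71, 69, 68, 68, 69, 69, 69, 68, 69, 69, 67, 67, 68, 69, 69] 149
CHK 184 298 333 far/near edge in jig [ 0.0287 -0.0407] [-0.0054 -0.0406]
CHK 204 298 333 far/near edge in jig [ 0.029  -0.0203] [-0.0056 -0.0203]
CHK 223 298 333 far/near edge in jig [ 0.0293 -0.0003] [-0.0059 -0.0003]
CHK 250 299 333 far/near edge in jig [0.0288 0.0294] [-0.0063  0.0294]
CHK 276 300 332 far/near edge in jig [0.0282 0.0594] [-0.0056  0.0594]
CHK 293 300 332 far/near edge in jig [0.0285 0.0798] [-0.0058  0.0798]
```

The block is flush: centre at jig x≈0.0115, edges parallel, near end at y≈-0.06 (centre ≈0.05). On to the wheel: hub (0.566, −0.320), yaw ≈0.28. I'll hover above it with tool yaw −2.87, so the pads face the flats.

creep_tool([
  [0.08,0.31,-0.025,0.02,1.37],
  [0.08,0.31,-0.025,0.02,1.37],
  [0.08,0.31,-0.025,0.02,1.37],
  [0.08,0.31,-0.025,0.02,1.37],
  [0.08,0.31,-0.025,0.02,1.37],
  [0.08,0.31,-0.025,0.02,1.37],
  [0.08,0.31,-0.025,0.02,1.37],
  [0.08,0.31,-0.025,0.02,1.37],
  [0.08,0.31,-0.025,0.02,1.37],
  [0.08,0.31,-0.025,0.04,1.37],
  [0.08,0.31,-0.025,0.08,1.37],
  [0.08,0.31,-0.025,0.12,1.37],
  [0.08,0.31,-0.025,0.147,1.37],
  [0.08,0.31,-0.025,0.147,1.37],
  [0.08,0.31,-0.025,0.147,1.37],
  [0.08,0.31,-0.025,0.147,1.37],
])

```text
t: 17.93
eef_pos: [0.5674, -0.3195, 0.1107]
ee_rot: [-3.14, 0.0, -2.862]
force: [0.4, -0.1, 0.6]
width: 0.08
gripper_force: 0.0
```

```bash
python3 snap.py w12; python3 - <<'E' | grep -A200 ART
from fit import *
import cv2
n='w12';W[n]=json.load(open(n+'.json'))
g=cv2.cvtColor(cv2.imread(f'pics/{n}.png'),cv2.COLOR_BGR2GRAY)
p=px(n,(.566,-.32,.04));print('ART hub pred',p,'tcp',px(n,W[n][0]))
x,y=int(p[0]),int(p[1]);s=g[y-64:y+64,x-64:x+64]
t=cv2.resize(s,(64,43),interpolation=cv2.INTER_AREA)
L=" .:-=+*#%@"
for r in t: print(''.join(L[min(9,int(c)//22)] for c in r))
h=cv2.HoughCircles(cv2.GaussianBlur(s,(5,5),0),cv2.HOUGH_GRADIENT,1.5,10,param1=100,param2=20,minRadius=22,maxRadius=34)
print(None if h is None else h[0][:5]+[x-64,y-64,0])
E
```

```text
17.9333 [ 0.56739276 -0.31951074  0.11071068] [-3.14045265e+00  2.51393639e-04 -2.86190366e+00] [-0.21  0.39 -0.17  0.   -1.01 -1.08]
ART hub pred [315.03795859 241.03453305] tcp [314.54593788 282.74968412]
################################################################
################################################################
##############################*++###############################
#######################*+=+###+===*#*===*#######################
#######################+==-+**===--=======*#*###################
##################+=+*#+===-============--====*#################
#################+==--+=================--====-+*###############
#################+====+=======================---+##############
##############++**===========================-::-=+#############
#############+=--=+===========================-=====*###########
############*=====================================---*##########
#############*==================------===========-
[... 1498 characters left out ...]
---=+######
############################################*+=-----===*########
###############################################*****############
################################################################
################################################################
################################################################
##****##########################################################
******##########################################################
*****###################*+==+*##################################
[[349.25       255.75        28.14999962]
 [317.75       240.75        23.20000076]
 [338.75       260.25        23.04999924]
 [308.75       248.25        23.20000076]]
```

The hub sits centred between the flats' edges (px ≈316 vs tool 314.5), with flats parallel to the pads and its row within 1 px of prediction. Let it settle and compute the descent (physical tips ≈19.5 mm above the TCP).

creep_tool([
  [0.07,0,0,0,0],
  [0.07,0,0,0.04,0],
  [0.07,0,0,0.06,0],
  [0.07,0,0,0.06,0],
  [0.07,0,0,0.06,0],
  [0.07,0,0,0.06,0],
])

```text
t: 18.48
eef_pos: [0.568, -0.3197, 0.0519]
ee_rot: [-3.139, 0.002, -2.862]
force: [-0.0, -0.8, 0.0]
width: 0.0699
gripper_force: 0.0
```

```bash
python3 -c "
from h import *
print(move((.5660,-.3199,-.0035),-2.862))"
```

```text
(array([0.0021, 0.0005, 0.0554]), np.float64(-0.0001))
```

creep_tool([
  [0.07,0.002,0.0005,0.02,0],
  [0.07,0.002,0.0005,0.04,0],
  [0.07,0.002,0.0005,0.05,0],
  [0.07,0.002,0.0005,0.052,0],
  [0.07,0.002,0.0005,0.052,0],
  [0.07,0.002,0.0005,0.052,0],
], clamp_n=25)

```text
t: 18.98
eef_pos: [0.5655, -0.3196, -0.0009]
ee_rot: [-3.14, 0.002, -2.862]
force: [0.1, 0.4, 0.2]
width: 0.0702
gripper_force: 0.0
```

creep_tool([
  [0.07,0,0,0.002,0],
  [0.07,0,0,0.003,0],
  [0.07,0,0,0.003,0],
])

```text
t: 19.23
eef_pos: [0.5647, -0.3193, -0.005]
ee_rot: [-3.141, 0.001, -2.863]
force: [-1.0, -0.0, -0.5]
width: 0.0697
gripper_force: 0.0
```

creep_tool([
  [0.05,0,0,-0.001,0],
  [0.05,0,0,-0.001,0],
  [0.05,0,0,-0.001,0],
], clamp_n=30)

```text
t: 19.48
eef_pos: [0.5646, -0.3193, -0.0042]
ee_rot: [-3.141, 0.0, -2.863]
force: [-0.1, 0.8, -0.2]
width: 0.055
gripper_force: 0.0
```

```bash
python3 -c "
from h import *
print(move((.5660,-.3199,-.0045),-2.862))"
```

```text
(array([-0.0012, -0.001 ,  0.0003]), np.float64(-0.0007))
```

creep_tool([
  [0.05,-0.0012,-0.001,0,0],
  [0.0,-0.0012,-0.001,0,0],
  [0.0,-0.0012,-0.001,0,0],
  [0.0,-0.0012,-0.001,0,0],
  [0.0,-0.0012,-0.001,0,0],
  [0.0,-0.0012,-0.001,0,0],
  [0.0,-0.0012,-0.001,0,0],
], clamp_n=30)

```text
t: 20.07
eef_pos: [0.566, -0.3199, -0.0044]
ee_rot: [-3.141, 0.0, -2.863]
force: [0.5, -1.0, -0.5]
width: 0.0419
gripper_force: 29.9
```

creep_tool([
  [0.0,0,0,-0.01,0],
  [0.0,0,0,-0.02,0],
  [0.0,0,0,-0.02,0],
  [0,0,0,-0.02,0],
])

```text
t: 20.4
eef_pos: [0.5665, -0.3199, 0.0167]
ee_rot: [-3.141, 0.002, -2.863]
force: [-0.8, -0.3, -2.6]
width: 0.0421
gripper_force: 29.9
```

The wheel is held: 42 mm, 30 N, ~3 N weight. Carry it above the spindle with yaw −2.5216.

creep_tool([
  [0,0,0,-0.035,0],
  [0,0,0,-0.07,0],
  [0,0,0,-0.104,0],
  [0,-0.01,0.03,-0.104,-0.08],
  [0,-0.02,0.06,-0.104,-0.15],
  [0,-0.034,0.1,-0.104,-0.22],
  [0,-0.045,0.13,-0.104,-0.3],
  [0,-0.055,0.16,-0.104,-0.34],
  [0,-0.06,0.178,-0.104,-0.34],
  [0,-0.063,0.184,-0.104,-0.34],
  [0,-0.063,0.184,-0.104,-0.34],
  [0,-0.063,0.184,-0.104,-0.34],
  [0,-0.063,0.184,-0.104,-0.34],
  [0,-0.063,0.184,-0.104,-0.34],
])

```text
t: 21.57
eef_pos: [0.5756, -0.1266, 0.1194]
ee_rot: [3.141, -0.0, -2.524]
force: [-0.4, 0.0, -2.2]
width: 0.0417
gripper_force: 29.9
```

```bash
python3 snap.py w13; python3 - <<'E' | grep -A200 ART
from fit import *
import cv2
n='w13';W[n]=json.load(open(n+'.json'))
print('ART',move((.5759,-.1257,.1206),-2.5216))
g=cv2.cvtColor(cv2.imread(f'pics/{n}.png'),cv2.COLOR_BGR2GRAY)
T=tooltf(*W[n])
p=px(n,T[:3,:3]@[0,0,-.0444]+T[:3,3]);e=px(n,T[:3,:3]@[.02,0,-.0444]+T[:3,3]);print('hub pred',p,'radius px',p[1]-e[1],'spindle top px',px(n,(.5759,-.1257,.104)))
x,y=int(p[0]),int(p[1]);s=g[y-60:y+60,x-60:x+60]
t=cv2.resize(s,(80,40),interpolation=cv2.INTER_AREA)
L=" .:-=+*#%@"
for r in t: print(''.join(L[min(9,int(c)//22)] for c in r))
E
```

```text
21.5667 [ 0.57557618 -0.12655193  0.11941275] [ 3.14145505e+00 -3.13501766e-04 -2.52407319e+00] [ 0.12  0.29 -0.3   0.   -0.98 -1.07]
ART (array([-0.0008,  0.0005, -0.0012]), np.float64(-0.0026))
hub pred [314.73555093 325.18390549] radius px 41.682337040359414 spindle top px [316.039369   272.77213612]
*+++++++++++++++++++++++++++++++++++++++++++++++++++++++++++++++++++++++++++++=-
+++++++++++++++++++++++++++++++++++++++++++++++++++=====+++++++++++++++++++++++=
+++**********++*++++++++++++++++++++++++++++++++++==========++++++++++++++++++++
*++************+*++++++++++++++++++++++++++++++++==========-==+++++++++++*****++
++++++++++++++++++++++++++++++++++++++++++++++++===========---=+++++++++++++++++
+++++++++++++++++++==+++++++++++++++++++++++++++++=========----=+++++=++++++++++
++++++++=====+++++==++++++++++++++++++++++++++++============---=++++++----=+++++
*******=::::++++++==+++++++++++++*************++++++=======-----=+++++=:..:=****
#####*=:..:-++
[... 1877 characters left out ...]
-------------------------:--::::::::::::::::::::::::
::::::::::::::::::::::::::::::::::::::::::::::::::::::::::::::::::::::::::::::::
:..:::::-------------------------------------------------:::::::::::::::::::....
.......+%%%%%%%%%%%%%%%%%%%%%%%%%%%%%%%%%%%%%%%%%%%%%%%%%*=================-....
......-#%%%%%%%%%%%%%%%%%%%%%%#%%%%%%%%%%%%%%%%%%%%%%%%%%#+=================:...
......+#%%%%%%%%%%%%%%%%%%%%%%%%%%%%%%%%%%%%%%%%%%%%%%%%%%%+================-...
.....:#%%%%%%%%%%%%%%%%%%%%%%%%%%%%%%%%%%%%%%%%##***+++++**+=-==============-:..
-----+#%%%%%%%%%%%%%%%%%%%%%%%%%%%%%%%%%%%#*++=========-----::::--===========-..
%%%%%%%%%%%%%%%%%%%%%%%%%%%%%%%%%%%%%%%%#+===========-------::::::::-===========
```

The bore is centred in the hand (both side slots about 0.5 mm from the predicted place). Trim, then descend onto the spindle in small steps.

creep_tool([
  [0,-0.0008,0.0005,0.005,-0.003],
  [0,-0.0008,0.0005,0.01,-0.003],
  [0,-0.0008,0.0005,0.015,-0.003],
  [0,-0.0008,0.0005,0.015,-0.003],
  [0,-0.0008,0.0005,0.015,-0.003],
])

```text
t: 22.03
eef_pos: [0.5757, -0.1249, 0.1039]
ee_rot: [3.141, -0.001, -2.52]
force: [-0.1, -0.2, -3.1]
width: 0.0419
gripper_force: 29.9
```

```bash
python3 -c "
from h import *
print(move((.5759,-.1257,.1),-2.5216))"
```

```text
(array([ 0.0003, -0.0008,  0.0039]), np.float64(0.0017))
```

creep_tool([
  [0,0,0,0.002,0],
  [0,0,0,0.004,0],
  [0,0,0,0.004,0],
])

```text
t: 22.28
eef_pos: [0.576, -0.1246, 0.1002]
ee_rot: [3.141, -0.0, -2.52]
force: [-0.8, -0.3, -2.7]
width: 0.0419
gripper_force: 29.9
```

creep_tool([
  [0,0,0,0.002,0],
  [0,0,0,0.004,0],
  [0,0,0,0.004,0],
])

```text
t: 22.53
eef_pos: [0.5759, -0.1247, 0.0961]
ee_rot: [3.141, -0.0, -2.52]
force: [0.3, 0.1, -3.2]
width: 0.0418
gripper_force: 29.9
```

creep_tool([
  [0,0.0005,-0.0008,0,0],
  [0,0.0005,-0.0008,0.002,0],
  [0,0.0005,-0.0008,0.003,0],
  [0,0.0005,-0.0008,0.003,0],
])

```text
t: 22.87
eef_pos: [0.576, -0.1257, 0.0933]
ee_rot: [3.141, -0.0, -2.52]
force: [-0.1, 0.3, -3.5]
width: 0.0419
gripper_force: 29.9
```

creep_tool([
  [0,0,0,0.002,0],
  [0,0,0,0.003,0],
  [0,0,0,0.003,0],
])

```text
t: 23.12
eef_pos: [0.576, -0.1256, 0.0902]
ee_rot: [3.141, -0.0, -2.52]
force: [-0.0, 0.1, -3.0]
width: 0.0422
gripper_force: 29.9
```

creep_tool([
  [0,0,0,0.002,0],
  [0,0,0,0.003,0],
  [0,0,0,0.003,0],
])

```text
t: 23.37
eef_pos: [0.576, -0.1257, 0.0872]
ee_rot: [3.141, -0.0, -2.52]
force: [0.7, -0.1, -3.1]
width: 0.0417
gripper_force: 29.9
```

```bash
python3 -c "
from station import arm;print(arm.get_state()['moment'])"
```

```text
[ 0.06495224 -0.11807859  0.03676489]
```

It meshed freely, 12 mm over the spindle with no side force. Slide on down to the collar.

creep_tool([
  [0,0,0,0.005,0],
  [0,0,0,0.01,0],
  [0,0,0,0.015,0],
  [0,0,0,0.02,0],
  [0,0,0,0.025,0],
  [0,0,0,0.025,0],
  [0,0,0,0.025,0],
])

```text
t: 23.95
eef_pos: [0.576, -0.1257, 0.0621]
ee_rot: [3.141, -0.001, -2.52]
force: [-0.6, -0.2, -2.5]
width: 0.0419
gripper_force: 29.9
```

creep_tool([
  [0,0,0,0.002,0],
  [0,0,0,0.004,0],
  [0,0,0,0.004,0],
  [0,0,0,0.004,0],
], clamp_n=45)

```text
t: 24.28
eef_pos: [0.5765, -0.1256, 0.0593]
ee_rot: [-3.141, 0.001, -2.519]
force: [-1.3, 1.4, 3.9]
width: 0.0416
gripper_force: 44.9
```

creep_tool([
  [0,0,0,0.002,0],
  [0,0,0,0.004,0],
  [0,0,0,0.004,0],
  [0,0,0,0.004,0],
], clamp_n=45)

```text
t: 24.62
eef_pos: [0.5766, -0.1256, 0.0552]
ee_rot: [-3.141, 0.001, -2.519]
force: [-2.2, 1.1, 6.8]
width: 0.042
gripper_force: 44.9
```

creep_tool([
  [0,0,0,0.002,0],
  [0,0,0,0.004,0],
  [0,0,0,0.004,0],
  [0,0,0,0.004,0],
], clamp_n=50)

```text
t: 24.95
eef_pos: [0.5766, -0.1257, 0.0516]
ee_rot: [-3.141, 0.001, -2.519]
force: [-3.8, 2.5, 8.5]
width: 0.0421
gripper_force: 49.8
```

creep_tool([
  [0,0,0,0.0015,0],
  [0,0,0,0.002,0],
  [0,0,0,0.002,0],
  [0,0,0,0.002,0],
])

```text
t: 25.28
eef_pos: [0.5766, -0.1257, 0.0514]
ee_rot: [-3.14, 0.001, -2.519]
force: [-8.5, 4.3, 25.4]
width: 0.042
gripper_force: 49.8
```

The solid stop is reached (z as predicted, ~25 N). One code check that the block is still flush before handing in.

```bash
python3 snap.py w14>/dev/null; python3 - <<'E' | grep CHK
from fit import *
import cv2
n='w14';W[n]=json.load(open(n+'.json'))
print('CHK corners',[px(n,jig(v,P)).round().tolist() for P in((.03,-.061,.085),(-.006,-.061,.085),(-.006,.05,.085),(.03,.05,.085))])
im=cv2.imread(f'pics/{n}.png').astype(float);sat=im[:,:,2]-im[:,:,0]
for y in(-.05,-.03,-.01,.01,.03):
    s=[]
    for x in np.arange(-.03,.05,.002):
        u,w=px(n,jig(v,(x,y,.085))).round().astype(int)
        s.append('#' if 0<=u<640 and 0<=w<480 and sat[w,u]>30 else ('.' if 0<=u<640 and 0<=w<480 else '?'))
    print('CHK',y,''.join(s))
E
```

```text
CHK corners [[474.0, 330.0], [525.0, 270.0], [695.0, 377.0], [640.0, 425.0]]
CHK -0.05 ............########....................
CHK -0.03 ............#########...................
CHK -0.01 ???........................###.......###
CHK 0.01 ????????????............................
CHK 0.03 ?????????????????????...................
```

The block's near edge is still at jig x = −0.006 at both places visible, so it is still flush.

```bash
python3 -c "
from station import arm
s=arm.get_state();print(s['t'],s['eef_pos'],s['force'],s['gripper_force']);print(arm.job_done())"
```

```text
25.3333 [ 0.57666618 -0.12564855  0.05146485] [-8.79575506  4.66484261 24.20690123] 49.847994446754456
the job is handed in; nothing more can be done
None
```

I handed the job in at 25.3 s, result not shown: by my measurements the block is flush and released, and the large wheel is meshed, fully home and still held down with about 24 N; I never approached the small wheel.

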